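Ease the indexing gear head into mesh and drive it to its stop

TASK

The indexing gear head on the bench is out of gear: lightly ease its black change knob down while rocking it, without ever forcing tooth on tooth, until the teeth mesh and the knob goes fully home. Then, with the knob, turn the steel flange clockwise (seen from above) until its lug comes up against the stop post, and let go with the knob still fully down. Do not touch the flange itself, and leave the other things on the bench where they are.

Things in the scene. Friction and masses are not known exactly. Their poses are not given: they have to be found in the camera images.
- gearhead: the indexing gear head, a grey cast drum (136 mm across, top at z = 63 mm) on a square 150 x 150 x 14 mm foot, bolted to the bench (it cannot move). Origin: centre of the underside; z is up and is the common axis of knob and flange; its -x side carries the stop post
- knob_grip (a point): the middle of the grip bar of the black change knob on top of the gear head, on the axis. The bar is 56 mm long (its own x axis), 16 mm wide (its y axis) and 34 mm high, from 19 mm below this point to 15 mm above it; below the bar is a round black skirt 76 mm across. With the knob up this point is 118 mm above the bench, with the knob fully home 106 mm. The orientation follows the knob as it turns
- knob_push (a joint): how far the knob is pushed straight down (m): 0 is up (out of gear), 0.012 fully home; about 3 N of friction, stays where left. At 0.004 its 8 teeth land on the 8 of the hidden ring. Tooth on tooth, the ring gives 3 mm more on a spring (3 N rising to 12 N), then stands solid; over 35 N on the teeth is forcing them. Meshed, the knob goes on down to 0.012 with little resistance
- knob_turn (a joint): turn of the knob about the vertical axis (rad), growing clockwise seen from above; it turns freely when out of gear
- flange_turn (a joint): turn of the steel flange (rad), growing clockwise seen from above; 1.3 is with its lug against the stop post. Drag about 0.22 N m: it stays where left, and a knob rubbing lightly over it does not take it along. A slip clutch between hidden ring and flange slips at 0.55 N m, so turning a little too far against the stop does no harm
- flange: the driven steel flange round the knob, a ring 104 mm across with its top 76 mm above the bench; origin on the axis at bench height; turns with joint flange_turn. It carries the hidden toothed ring: pitch 45 degrees, about 7 degrees of play in the gaps; where the gaps lie is unknown and different each time
- lug (a point): the steel lug that sticks out of the flange's rim, 14 mm wide, 10 mm high; this point is 62 mm from the axis, 71 mm above the bench
- stop_post (a point): the upright steel stop post on the drum, 10 mm across, top 86 mm above the bench; this point is 62 mm from the axis, 71 mm above the bench
- block_123: bystander: ground steel block with holes, 51 x 76 x 25 mm; origin under its centre
- hex_key_6: bystander: black hex key, 34 x 110 x 6 mm
- deburr_tool: bystander: deburring tool, 17 x 137 x 17 mm
- link_arm_a: bystander: polished link arm, 59 x 226 x 34 mm

How it is judged:
By the outcome, as a careful person would: the job done as asked, in the order asked, and still so for the second after the job is handed in, with the robot touching nothing.
It also fails if it takes over 51 s, if anything falls off the work surface, if the arm or the gripper's body presses on something with over 40 N, if the wrist force passes 120 N, or if a joint passes its speed limit or range.

ROBOT

A 6-joint arm with a two-finger parallel gripper is mounted at the origin on the work surface; the furniture and walls round the work are solid. World frame = base frame: x ahead of the robot, y to its left, z up, the work surface at z = 0. Lengths are in m, angles in rad, forces in N, time in s.
With the tool pointing down it reaches from about 0.3 to 0.775 m from the base axis. Payload 14.6 kg.
Tool frame: the origin (TCP) lies midway between the tips of the shut fingers; the grasp point (between the pads) lies 19 mm behind it (ctrl.hold_point_z is the distance from the TCP to the grasp point, in m); z points along the fingers, x is the direction in which the jaws open and shut, and the axes are right-handed (so a half turn about z gives the same grasp; the last joint's range is limited). The gripper opens to 94 mm and grips with 3 to 60 N. Pads are 16 mm wide; open, the fingers measure 119 mm over their backs; the gripper's body (75 mm by 177 mm) begins 78 mm behind the grasp point.
Start: joints at [1.248, 0.3, 1.521, -0, 1.321, -0.067], TCP at [0.139, 0.532, 0.167] pointing down, gripper open.
Joint ranges: [-3.03, 3.03], [-0.79, 2.21], [0.23, 2.52], [-1.04, 4.18], [0, 3.07], [-2.55, 2.55]. Speed limits (rad/s): [2.22, 2.22, 2.57, 3.14, 3.14, 3.14].

INTERFACE

Orientations are given as [roll, pitch, yaw] about the fixed x, y, z axes, in that order (R = Rz(yaw) Ry(pitch) Rx(roll)).
In Python, from station import ctrl, viewer, ticket, nets gives the robot as it stands.
- The arm moves only by the tool carry_out, never from a script. Its argument "commands" is one flat list of numbers, 7 for each row, row after row: the closure, from -1 (fully open) to 1 (shut), so that 0 is half open, then the shift along the world's x, y, z in cm, then the turn, a rotation vector about the world's x, y, z in rad. In form: [gripper, tx, ty, tz, ax, ay, az, gripper, tx, ty, tz, ax, ay, az, ...]. A call has 1 to 12 rows; each row is the pose to reach, as a shift and turn from the pose measured when the call began; what a row does not reach only later rows make up. A row lasts 1/12 s, in which the tool goes at most 41.7 mm and 7.16 degrees, less where a joint would pass 70% of its speed; a pose out of reach is approached as far as the arm can. A call with a gripper value outside its range is refused whole. The fingers move at their own pace and stop on an object; "force" is the grip in N (left out, the last holds). Time passes only in rows, so rows that repeat a pose let the fingers close. It gives the time, the measured TCP pose, the force and the opening at its end, in the units of the state.
- ctrl.get_obs(): the state, without advancing time (a new reading comes with each control period).
- viewer.camera(name): name is "side" or "top"; returns (picture, depth): 420x560x3 uint8, blue, green, red; 420x560 float32, m along the optical axis (not along the pixel's ray), 0 where there is no reading.
- viewer.camera_info(name): a dict with "fx", "fy", "cx", "cy" (pixels), "R" (3x3) and "t" (3): a world point X has camera coordinates R X + t. Camera axes: x right, y down, z forward; pixel columns grow to the right and rows downward; lengths in m; the calibration is good to about 2 mm. A picture is of the moment at which its call begins. camera_info takes no time and is no camera call.
- ticket.hand_in(): hands the job in, once; it reports no verdict.
Trained networks look in the newest picture that a camera, given by its name, has taken for a name from the list of things; names that differ only in an ending like _2 or _b are one class to them, and where a whole thing is asked for, a point or a joint stands for the part that bears it (a point fixed in the world has none). Each returns a list of dicts, best first, with "confidence" (0 to 1); they miss things now and then, are a little off and sometimes report something else, mostly with a low value. They report only what shows in the picture. A call takes as long as a camera call.
- nets.silhouettes(camera, thing): "region" (420x560 bool, what is visible of it) and "extent" ([left, top, right, bottom] in pixels, round what is visible of it).
The state is a dict: "time_s": time; "qpos": joint angles; "joint_vel": joint speeds; "tau": joint torques, N m; "ee_pos": TCP position; "eef_rot": TCP orientation; "force": force on the tool from outside, world axes, zero at the start; "moment": the same for the moment, N m; "grip_width": finger opening in m.
Only numpy, scipy, OpenCV 4.12 (cv2) and the standard library are available. Lean on these libraries where they do the work, as an engineer would, in place of code of your own. Each camera call takes 0.05 s, during which the arm holds its last target. There are 200 camera calls.

## Working session

There is one attempt and no reset: what is moved stays moved. The work goes in short steps, Python scripts to look and compute and a tool call to move; the robot and the scene stay as the last step left them, time stands still between calls to the robot, and variables do not carry over. Pictures are saved under pics/ and viewed, about 8 in all and at most 12, crops included, and the job is handed in when it is done.

Besides the shell and the picture viewer there is one more tool, called in YAML: its name, and indented under it one key for each argument. carry_out: Moves the arm, as the interface text tells. Its arguments: {"type":"object","properties":{"commands":{"type":"array","items":{"type":"number"}},"force":{"type":"number"}},"required":["commands"]}

```bash
mkdir -p pics; cat > h.py <<'E'
import numpy as np, cv2
from station import ctrl, viewer, ticket, nets
def cloud(cam,depth):
    i=viewer.camera_info(cam); v,u=np.mgrid[:420,:560]
    P=np.stack([(u-i['cx'])/i['fx']*depth,(v-i['cy'])/i['fy']*depth,depth],-1)
    return (P-np.array(i['t']))@np.array(i['R'])
def proj(cam,X):
    i=viewer.camera_info(cam); c=np.array(i['R'])@X+i['t']; return i['fx']*c[0]/c[2]+i['cx'],i['fy']*c[1]/c[2]+i['cy']
E
python3 - <<'E'
from h import *
np.set_printoptions(precision=4,suppress=True)
o=ctrl.get_obs();print(o)
for c in ['top','side']:
    p,d=viewer.camera(c);cv2.imwrite(f'pics/{c}0.png',p);np.save(f'{c}0.npy',d)
    W=cloud(c,d)
    for t in ['gearhead','knob_grip','flange','lug','stop_post']:
        for r in nets.silhouettes(c,t)[:2]:
            m=r['region']&(d>0); print(c,t,round(r['confidence'],2),r['extent'],np.median(W[m],0),np.percentile(W[m][:,2],95) if m.any() else 0)
E
```

```text
{'time_s': 0.0, 'qpos': array([ 1.2484,  0.3005,  1.5216, -0.    ,  1.3207, -0.0666]), 'joint_vel': array([-0.0002,  0.0013,  0.0007,  0.0003,  0.001 ,  0.0013]), 'tau': array([ -0.0011, -53.1805, -35.2741,   0.0708,   0.0244,  -0.0001]), 'ee_pos': array([0.1391, 0.5318, 0.166 ]), 'eef_rot': array([-3.1415,  0.0012,  1.315 ]), 'force': array([-0.3157, -0.5825,  0.6636]), 'moment': array([0.0262, 0.0193, 0.0106]), 'grip_width': 0.0940019682215886}
top gearhead 0.78 [285.7, 175.0, 363.1, 255.7] [0.4551 0.198  0.063 ] 0.1281340278980712
top gearhead 0.43 [230.6, 206.8, 269.9, 239.0] [0.471  0.3359 0.0256] 0.028755212305955118
top knob_grip 0.93 [305.4, 183.9, 348.2, 224.6] [0.4701 0.1935 0.1013] 0.13431357877608885
top lug 0.29 [95.3, 226.2, 211.7, 268.2] [0.439  0.5256 0.0204] 0.034178345621418006
top stop_post 0.6 [285.2, 174.1, 359.3, 252.5] [0.4551 0.1984 0.0627] 0.12523983859596616
side gearhead 0.58 [261.0, 221.9, 365.7, 321.9] [0.4503 0.1574 0.0605] 0.12216260757470333
side gearhead 0.29 [227.2, 261.0, 250.9, 309.1] [0.349  0.2236 0.0158] 0.0186417511381412
side knob_grip 0.62 [292.9, 220.4, 332.8, 260.9] [0.4651 0.182  0.1013] 0.13353784021983595
side lug 0.37 [200.3, 153.5, 248.9, 212.6] [0.4361 0.4909 0.0202] 0.03428073735348704
side stop_post 0.85 [260.0, 223.6, 358.3, 317.7] [0.4503 0.1574 0.0607] 0.12218082345722742
```

```bash
python3 - <<'E'
import cv2,numpy as np
a=cv2.imread('pics/top0.png')[160:275,260:390]; b=cv2.imread('pics/side0.png')[205:335,245:385]
a=cv2.resize(a,(400,354),interpolation=2);b=cv2.resize(b,(400,371),interpolation=2)
c=np.zeros((371,800,3),np.uint8);c[:354,:400]=a;c[:,400:]=b;cv2.imwrite('pics/c1.png',c)
cv2.imwrite('pics/t.png',cv2.imread('pics/top0.png'))
from h import *
np.set_printoptions(precision=4,suppress=True)
for c in ['top','side']:
    W=cloud(c,np.load(c+'0.npy')); reg=(abs(W[...,0]-.46)<.12)&(abs(W[...,1]-.19)<.12)
    for lo,hi in [(.128,.138),(.094,.102),(.072,.08),(.0815,.09),(.058,.067),(.01,.018)]:
        m=reg&(W[...,2]>lo)&(W[...,2]<hi); Q=W[m]
        if len(Q)<5: print(c,lo,len(Q));continue
        r=cv2.minAreaRect((Q[:,:2]*1000).astype(np.float32))
        print(c,lo,len(Q),Q.mean(0),np.round(r[0],1),np.round(r[1],1),round(r[2],1))
E
```

```text
top 0.128 270 [0.4726 0.1902 0.1331] [473.3 189.8] [15.8 56.1] 85.1
top 0.094 756 [0.4699 0.1912 0.1   ] [472.6 190. ] [74.6 73.1] 79.8
top 0.072 1034 [0.4631 0.1904 0.0767] [469.4 188.3] [111.7 102.5] 20.0
top 0.0815 28 [0.4158 0.1932 0.0864] [435.5 181.9] [21.4 63.4] 45.5
top 0.058 1308 [0.4685 0.1955 0.0615] [473.3 190.4] [133.4 135.7] 56.8
top 0.01 1459 [0.432  0.2095 0.0144] [462.  212.2] [192.8 242.1] 83.8
side 0.128 251 [0.4714 0.1881 0.1324] [472.4 189.5] [16.9 54.2] 84.2
side 0.094 632 [0.4654 0.1748 0.0996] [467.6 182.7] [60.1 74.2] 60.8
side 0.072 984 [0.4577 0.1691 0.0765] [464.  181.2] [113.8 102.3] 44.3
side 0.0815 63 [0.4376 0.179  0.0846] [441.5 177.4] [10.3 80.2] 56.7
side 0.058 1126 [0.46   0.1644 0.0616] [468.8 184.1] [122.2 134.8] 57.9
side 0.01 1575 [0.4344 0.1739 0.0145] [462.3 211.3] [192.5 244.7] 84.2
```

View pics/c1.png

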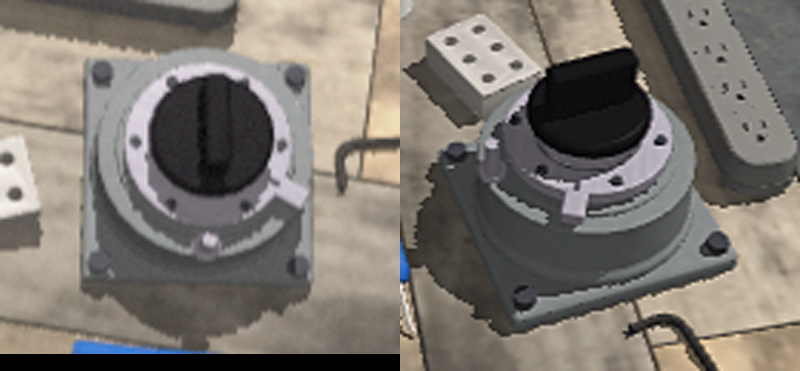

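View pics/t.png

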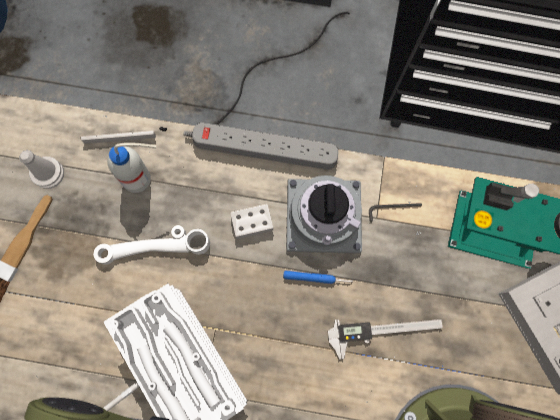

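The top view shows the knob bar nearly along world x, with the lug to the lower right and the stop post below. In the crop these are the knob at about (212,135), the lug at (290,192) and the post at (208,243). I'll measure the lug and post angles and move above the knob.

```bash
cat > ang.py <<'E'
from h import *
def lug(W,c=(.473,.1897)):
    d=W[...,:2]-np.array(c); r=np.hypot(d[...,0],d[...,1]); z=W[...,2]
    f=lambda m:(m.sum(),np.round(d[m].mean(0)*1000,1),round(np.degrees(np.arctan2(*d[m].mean(0)[::-1])),1)) if m.any() else None
    return 'lug',f((r>.0545)&(r<.072)&(z>.073)&(z<.0775)),'post',f((r>.05)&(r<.072)&(z>.081)&(z<.09))
E
python3 - <<'E'
from ang import *
for c in ['top','side']: print(c,lug(cloud(c,np.load(c+'0.npy'))))
E
```

```text
top ('lug', (np.int64(37), array([-38.6, -44.1]), np.float64(-131.2)), 'post', (np.int64(24), array([-61.4,   6.9]), np.float64(173.6)))
side ('lug', (np.int64(66), array([-41.5, -41.5]), np.float64(-135.0)), 'post', (np.int64(28), array([-62.3,   6.8]), np.float64(173.8)))
```

carry_out:
  commands: [-1, 4, -4.1, 0, 0, 0, 0.02, -1, 8, -8.2, 0, 0, 0, 0.04, -1, 12, -12.3, 0, 0, 0, 0.08, -1, 16, -16.4, 0, 0, 0, 0.1, -1, 20, -20.5, 0, 0, 0, 0.12, -1, 24, -24.6, 0, 0, 0, 0.14, -1, 28, -28.7, 0, 0, 0, 0.16, -1, 31, -31.8, 0, 0, 0, 0.17, -1, 33.4, -34.2, 0, 0, 0, 0.17, -1, 33.4, -34.2, 0, 0, 0, 0.17, -1, 33.4, -34.2, 0, 0, 0, 0.17, -1, 33.4, -34.2, 0, 0, 0, 0.17]
  force: 30

```text
time_s: 1.6
ee_pos: [0.4755, 0.1869, 0.1666]
eef_rot: [3.141, 0.0, 1.483]
force: [0.5, 0.2, -0.0]
grip_width: 0.0939
```

carry_out:
  commands: [-1, -0.2, 0.2, -2, 0, 0, 0, -1, -0.2, 0.2, -4, 0, 0, 0, -1, -0.2, 0.2, -5.5, 0, 0, 0, -1, -0.2, 0.2, -6.2, 0, 0, 0, -1, -0.2, 0.2, -6.2, 0, 0, 0, -1, -0.2, 0.2, -6.2, 0, 0, 0]

```text
time_s: 2.1
ee_pos: [0.4737, 0.189, 0.1051]
eef_rot: [3.141, 0.0, 1.483]
force: [0.7, -0.1, 0.5]
grip_width: 0.0939
```

carry_out:
  commands: [1, 0, 0, 0, 0, 0, 0, 1, 0, 0, 0, 0, 0, 0, 1, 0, 0, 0, 0, 0, 0, 1, 0, 0, 0, 0, 0, 0, 1, 0, 0, 0, 0, 0, 0, 1, 0, 0, 0, 0, 0, 0, 1, 0, 0, 0, 0, 0, 0, 1, 0, 0, 0, 0, 0, 0]

```text
time_s: 2.77
ee_pos: [0.4737, 0.189, 0.1051]
eef_rot: [3.141, 0.0, 1.483]
force: [0.4, -0.6, -0.4]
grip_width: 0.0443
```

carry_out:
  commands: [1, 0, 0, 0, 0, 0, 0, 1, 0, 0, 0, 0, 0, 0, 1, 0, 0, 0, 0, 0, 0, 1, 0, 0, 0, 0, 0, 0, 1, 0, 0, 0, 0, 0, 0, 1, 0, 0, 0, 0, 0, 0, 1, 0, 0, 0, 0, 0, 0, 1, 0, 0, 0, 0, 0, 0]

```text
time_s: 3.43
ee_pos: [0.4737, 0.189, 0.1051]
eef_rot: [3.141, 0.0, 1.483]
force: [0.4, -0.3, 0.5]
grip_width: 0.0005
```

```bash
python3 - <<'E'
from h import *
a=viewer.camera('top')[0][130:275,230:390]; b=viewer.camera('side')[0][165:335,225:405]
a=cv2.resize(a,(400,362),interpolation=2);b=cv2.resize(b,(400,378),interpolation=2)
c=np.zeros((378,800,3),np.uint8);c[:362,:400]=a;c[:,400:]=b;cv2.imwrite('pics/c2.png',c)
print(ctrl.get_obs())
E
```

```text
{'time_s': 3.5333, 'qpos': array([ 3.08192018e-01,  2.71971197e-01,  1.70696678e+00, -5.44136806e-04,
        1.16194483e+00, -1.17438560e+00]), 'joint_vel': array([-0.00042535,  0.00055892, -0.00132809,  0.00043402, -0.00153976,
        0.00070752]), 'tau': array([ 9.69076136e-04, -4.90780413e+01, -3.28252888e+01,  1.15782590e-02,
        7.31440214e-02, -7.60575944e-06]), 'ee_pos': array([0.47365933, 0.18902996, 0.10511775]), 'eef_rot': array([3.14074506e+00, 1.86653376e-04, 1.48279368e+00]), 'force': array([-0.44133594, -0.00122252, -0.91575305]), 'moment': array([ 0.02326479, -0.01366635,  0.01131899]), 'grip_width': 0.0003623460632711848}
```

View pics/c2.png

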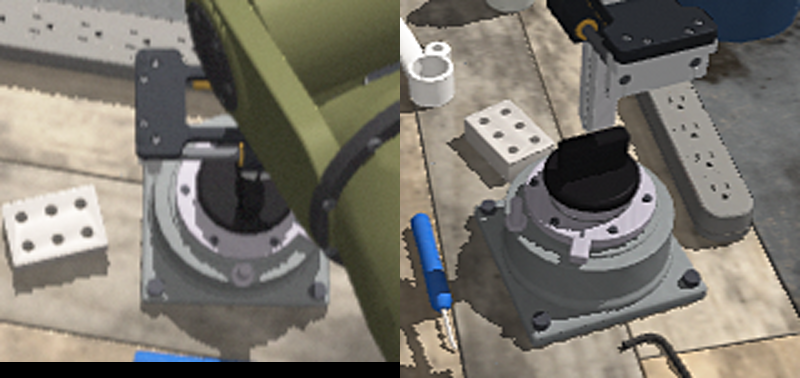

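The pictures disagree with the state. The fingers look to be beside and behind the knob instead of around it, in the top crop at about (240,150) and in the side crop at about (600,120). I'll compare the reported TCP with what the cameras see.

```bash
python3 - <<'E'
from h import *
np.set_printoptions(precision=4,suppress=True)
o=ctrl.get_obs()
for c in ['top','side']:
    p,d=viewer.camera(c);W=cloud(c,d);np.save(c+'1.npy',d);cv2.imwrite(f'pics/{c}1.png',p)
    print(c,'TCP px',proj(c,o['ee_pos']),'+10cm',proj(c,o['ee_pos']+[0,0,.1]))
    W0=cloud(c,np.load(c+'0.npy'))
    m=(abs(W[...,0]-.48)<.14)&(abs(W[...,1]-.19)<.14)&(W[...,2]>.137)&(W[...,2]<.26)
    for lo in np.arange(.08,.24,.02):
        n=(abs(W[...,0]-.5)<.2)&(abs(W[...,1]-.2)<.2)&(W[...,2]>lo)&(W[...,2]<lo+.02)&(abs(W-W0).max(-1)>.02)
        if n.sum()>3: print(round(lo,2),n.sum(),np.percentile(W[n],[5,50,95],axis=0)[:,:2].round(3).tolist(), np.argwhere(n).mean(0)[::-1])
E
python3 -c "
import cv2;cv2.imwrite('pics/s1.png',cv2.imread('pics/side1.png'))"
```

```text
top TCP px (np.float64(328.92661315308686), np.float64(202.60726111838395)) +10cm (np.float64(335.53995484059675), np.float64(186.28036267692605))
0.14 11 [[0.463, 0.182], [0.464, 0.187], [0.465, 0.196]] [332.9091 200.3636]
side TCP px (np.float64(312.1083593838314), np.float64(239.23029689294262)) +10cm (np.float64(315.7457443160325), np.float64(192.66629249746393))
0.14 70 [[0.462, 0.176], [0.464, 0.182], [0.479, 0.198]] [311.7571 219.8857]
0.16 159 [[0.462, 0.175], [0.465, 0.177], [0.479, 0.198]] [313.6541 213.3899]
0.18 117 [[0.462, 0.176], [0.464, 0.18], [0.47, 0.199]] [311.5983 203.7778]
0.2 112 [[0.462, 0.176], [0.463, 0.182], [0.468, 0.199]] [311.6518 193.4196]
0.22 14 [[0.462, 0.177], [0.463, 0.184], [0.464, 0.194]] [311.5    187.2857]
```

View pics/side1.png

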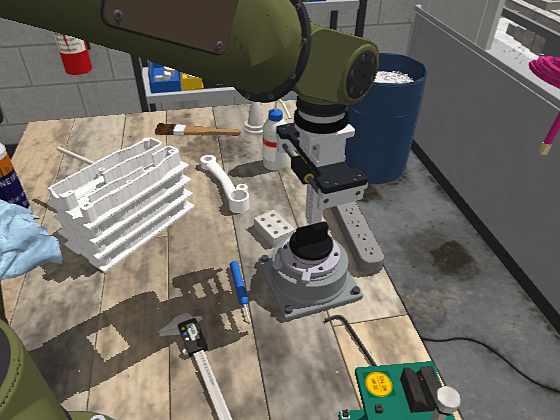

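```bash
python3 - <<'E'
from h import *
np.set_printoptions(precision=3,suppress=True,linewidth=150)
W=cloud('side',np.load('side1.npy'));W0=cloud('side',np.load('side0.npy'))
for u in (306,312,318):
  for v in range(196,250,4): print(u,v,W[v,u],W0[v,u])
p=cv2.imread('pics/side1.png')[110:270,270:390]
q=np.clip(p.astype(float)*2,0,255).astype(np.uint8)
cv2.imwrite('pics/c3.png',cv2.resize(q,(450,600),interpolation=2))
E
```

```text
306 196 [0.592 0.415 0.002] [ 0.594  0.417 -0.   ]
306 200 [0.464 0.201 0.185] [0.585 0.402 0.002]
306 204 [0.464 0.201 0.177] [0.579 0.39  0.001]
306 208 [0.464 0.199 0.17 ] [0.571 0.377 0.002]
306 212 [0.464 0.198 0.162] [0.564 0.364 0.002]
306 216 [0.464 0.197 0.155] [ 0.559  0.354 -0.   ]
306 220 [ 0.553  0.343 -0.   ] [0.552 0.342 0.001]
306 224 [ 0.546  0.331 -0.   ] [0.546 0.331 0.001]
306 228 [0.462 0.193 0.132] [0.462 0.192 0.133]
306 232 [0.458 0.184 0.132] [0.458 0.184 0.132]
306 236 [0.459 0.185 0.122] [0.458 0.184 0.123]
306 240 [0.458 0.183 0.114] [0.459 0.185 0.113]
306 244 [0.459 0.184 0.104] [0.459 0.184 0.104]
306 248 [0.456 0.179 0.101] [0.457 0.179 0.1  ]
312 196 [0.461 0.179 0.209] [ 0.606  0.411 -0.   ]
312 200 [ 0.168 -0.289  0.633] [0.598 0.397 0.001]
312 204 [0.462 0.179 0.193] [0.591 0.384 0.001]
312 208 [0.461 0.177 0.187] [0.584 0.372 0.001]
312 212 [0.462 0.177 0.179] [ 0.579  0.362 -0.002]
312 216 [0.462 0.176 0.171] [ 0.571  0.349 -0.   ]
312 220 [0.463 0.178 0.161] [0.564 0.337 0.001]
312 224 [0.476 0.196 0.134] [0.476 0.197 0.132]
312 228 [0.47  0.186
[... 245 characters left out ...]
 ] [0.466 0.175 0.1  ]
318 196 [0.432 0.117 0.262] [ 0.619  0.405 -0.   ]
318 200 [0.432 0.117 0.255] [0.611 0.392 0.   ]
318 204 [0.433 0.117 0.249] [0.603 0.378 0.001]
318 208 [0.472 0.177 0.183] [0.595 0.366 0.001]
318 212 [0.473 0.177 0.174] [0.588 0.353 0.002]
318 216 [0.473 0.176 0.167] [0.582 0.343 0.   ]
318 220 [0.474 0.177 0.158] [ 0.576  0.332 -0.   ]
318 224 [0.484 0.191 0.134] [0.484 0.19  0.135]
318 228 [0.481 0.185 0.131] [0.48  0.184 0.133]
318 232 [0.48  0.183 0.124] [0.48  0.183 0.125]
318 236 [0.481 0.183 0.115] [0.481 0.182 0.115]
318 240 [0.482 0.183 0.105] [0.481 0.182 0.106]
318 244 [0.48  0.179 0.1  ] [0.479 0.177 0.102]
318 248 [0.475 0.171 0.099] [0.475 0.171 0.1  ]
```

View pics/c3.png

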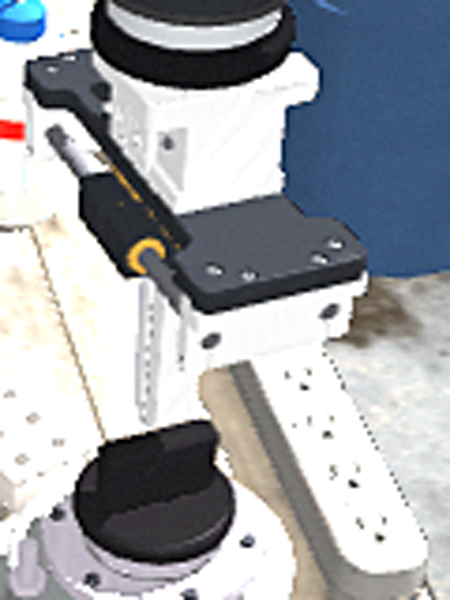

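The side crop shows the shut fingertips clearly above the bar, with background between them (crop about (175,420) against bar top (180,430)). By depth the tips are at z≈0.152, while the state says 0.105. The horizontal position agrees to within 3 mm, so the reported TCP is about 48 mm too low. I'll check this, then reopen and lower by what the camera shows.

```bash
cat > tips.py <<'E'
from h import *
def tips(c,d,ref):
    W=cloud(c,d);m=(np.abs(W[...,0]-.473)<.02)&(np.abs(W[...,1]-.19)<.07)&(W[...,2]>.1)&(W[...,2]<.2)&(np.abs(W-cloud(c,ref)).max(-1)>.012)
    m=cv2.morphologyEx(m.astype(np.uint8),cv2.MORPH_OPEN,np.ones((2,2)))>0
    Q=W[m];return len(Q),np.percentile(Q[:,2],[0,1,3]).round(4) if len(Q) else 0,[Q[Q[:,1]<.19].mean(0).round(3),Q[Q[:,1]>.19].mean(0).round(3)] if len(Q) else 0, Q.min(0).round(3),Q.max(0).round(3)
E
python3 - <<'E'
from tips import *
print(ctrl.hold_point_z, [a for a in dir(ctrl) if a[0]!='_'])
print(tips('side',np.load('side1.npy'),np.load('side0.npy')))
W=cloud('side',np.load('side0.npy'));m=(np.abs(W[...,0]-.139)<.1)&(np.abs(W[...,1]-.53)<.1)&(W[...,2]>.1)&(W[...,2]<.3);print(m.sum(),W[m].min(0) if m.any() else 0)
E
```

```text
0.0188 ['MotionError', 'get_obs', 'hold_point_z']
(341, array([-0.0019, -0.0005,  0.0009]), [array([0.466, 0.175, 0.177]), array([0.489, 0.22 , 0.136])], array([ 0.168, -0.289, -0.002]), array([0.6  , 0.351, 0.633]))
4064 [0.07511797 0.43001991 0.10082283]
```

carry_out:
  commands: [-0.3, 0, 0, 0, 0, 0, 0, -0.3, 0, 0, 0, 0, 0, 0, -0.3, 0, 0, 0, 0, 0, 0, -0.3, 0, 0, 0, 0, 0, 0, -0.3, 0, 0, 0, 0, 0, 0, -0.3, 0, 0, 0, 0, 0, 0, -0.3, 0, 0, 0, 0, 0, 0, -0.3, 0, 0, 0, 0, 0, 0, -0.3, 0, 0, 0, 0, 0, 0, -0.3, 0, 0, 0, 0, 0, 0, -0.3, 0, 0, -1.5, 0, 0, 0, -0.3, 0, 0, -1.5, 0, 0, 0]

```text
time_s: 4.63
ee_pos: [0.4727, 0.1887, 0.0883]
eef_rot: [-3.14, 0.001, 1.483]
force: [0.0, -0.1, -0.8]
grip_width: 0.0612
```

```bash
cat > tips.py <<'E'
from h import *
def tips(c,d,ref):
    W=cloud(c,d);W0=cloud(c,ref)
    m=(np.abs(W[...,0]-.473)<.03)&(np.abs(W[...,1]-.19)<.07)&(W[...,2]>.08)&(W[...,2]<.2)&(np.abs(W-W0).max(-1)>.012)
    for s in (W[...,1]<.19,W[...,1]>=.19):
        Q=W[m&s]
        if len(Q)>5: print(c,len(Q),'zmin',np.percentile(Q[:,2],[0,2,5]).round(4),'x',np.percentile(Q[:,0],[3,97]).round(3),'y',np.percentile(Q[:,1],[3,97]).round(3))
E
python3 - <<'E'
from tips import *
print('before');tips('side',np.load('side1.npy'),np.load('side0.npy'))
a,d=viewer.camera('side');np.save('side2.npy',d);tips('side',d,np.load('side0.npy'))
t,d=viewer.camera('top');tips('top',d,np.load('top0.npy'))
a=cv2.resize(a[140:270,260:390],(400,400),interpolation=2);b=cv2.resize(t[160:260,270:370],(400,400),interpolation=2)
cv2.imwrite('pics/c4.png',np.clip(np.hstack([a,b])*1.6,0,255).astype(np.uint8))
print(ctrl.get_obs()['ee_pos'])
E
```

```text
before
side 258 zmin [0.0843 0.1463 0.1542] x [0.462 0.48 ] y [0.175 0.187]
side 92 zmin [0.1455 0.1475 0.1491] x [0.463 0.465] y [0.191 0.202]
side 349 zmin [0.0836 0.1337 0.1382] x [0.458 0.476] y [0.145 0.157]
side 325 zmin [0.1269 0.1286 0.131 ] x [0.465 0.482] y [0.218 0.23 ]
top 10 zmin [0.098  0.1042 0.1135] x [0.458 0.467] y [0.221 0.229]
[0.47345362 0.18895558 0.09003075]
```

View pics/c4.png

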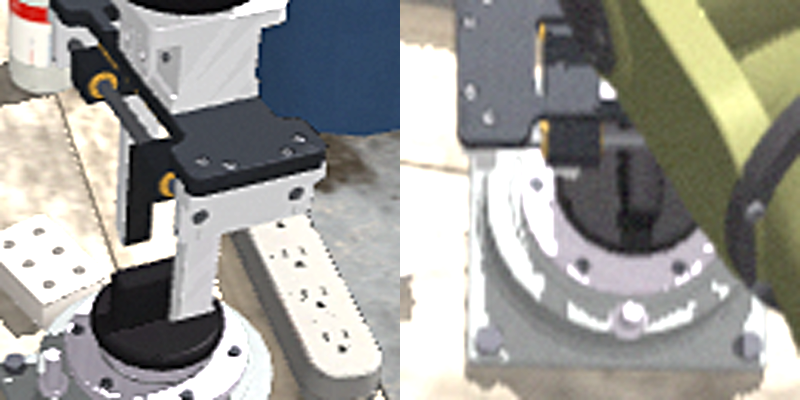

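This crop shows the open fingers straddling the bar, with tips at z≈0.129 and the near fingertip at about (190,318). The state says 0.090, so the bias is a steady ~40 mm in z. Camera-based corrections are +2 mm x, +1.5 mm y and −23 mm z.

carry_out:
  commands: [-0.3, 0.2, 0.15, -1, 0, 0, 0, -0.3, 0.2, 0.15, -1.8, 0, 0, 0, -0.3, 0.2, 0.15, -2.2, 0, 0, 0, -0.3, 0.2, 0.15, -2.2, 0, 0, 0, 1, 0.2, 0.15, -2.2, 0, 0, 0, 1, 0.2, 0.15, -2.2, 0, 0, 0, 1, 0.2, 0.15, -2.2, 0, 0, 0, 1, 0.2, 0.15, -2.2, 0, 0, 0, 1, 0.2, 0.15, -2.2, 0, 0, 0, 1, 0.2, 0.15, -2.2, 0, 0, 0]
  force: 30

```text
time_s: 5.57
ee_pos: [0.4755, 0.1905, 0.0682]
eef_rot: [3.141, 0.0, 1.483]
force: [-0.5, -0.0, -0.1]
grip_width: 0.0247
```

carry_out:
  commands: [1, 0, 0, 0, 0, 0, 0, 1, 0, 0, 0, 0, 0, 0, 1, 0, 0, 0, 0, 0, 0, 1, 0, 0, 0, 0, 0, 0, 1, 0, 0, 0, 0, 0, 0]

```text
time_s: 5.98
ee_pos: [0.4755, 0.1907, 0.0683]
eef_rot: [3.141, 0.0, 1.483]
force: [-0.3, 3.5, 0.8]
grip_width: 0.0156
```

carry_out:
  commands: [1, 0, 0.05, -0.2, 0, 0, 0, 1, 0, 0.05, -0.4, 0, 0, 0, 1, 0, 0.05, -0.5, 0, 0, 0, 1, 0, 0.05, -0.5, 0, 0, 0, 1, 0, 0.05, -0.5, 0, 0, 0]

```text
time_s: 6.4
ee_pos: [0.4756, 0.191, 0.0631]
eef_rot: [3.141, 0.0, 1.483]
force: [-0.1, -0.8, 0.7]
grip_width: 0.0159
```

carry_out:
  commands: [1, 0, 0, -0.05, 0, 0, 0, 1, 0, 0, -0.1, 0, 0, 0, 1, 0, 0, -0.1, 0, 0, 0]

```text
time_s: 6.65
ee_pos: [0.4757, 0.1909, 0.0625]
eef_rot: [3.141, 0.0, 1.483]
force: [-1.4, -1.3, 7.1]
grip_width: 0.016
```

carry_out:
  commands: [1, 0, 0, -0.04, 0, 0, -0.03, 1, 0, 0, -0.04, 0, 0, -0.06, 1, 0, 0, -0.04, 0, 0, -0.1, 1, 0, 0, -0.04, 0, 0, -0.1]

```text
time_s: 6.98
ee_pos: [0.4757, 0.1908, 0.0624]
eef_rot: [3.141, 0.001, 1.38]
force: [-2.3, -1.4, 8.2]
grip_width: 0.0154
```

carry_out:
  commands: [1, 0, 0, -0.04, 0, 0, -0.03, 1, 0, 0, -0.04, 0, 0, -0.06, 1, 0, 0, -0.04, 0, 0, -0.1, 1, 0, 0, -0.04, 0, 0, -0.1]

```text
time_s: 7.32
ee_pos: [0.4757, 0.1907, 0.0625]
eef_rot: [3.141, 0.001, 1.278]
force: [-3.6, -2.6, 9.6]
grip_width: 0.0155
```

carry_out:
  commands: [1, -0.05, -0.03, -0.04, 0, 0, -0.03, 1, -0.05, -0.03, -0.04, 0, 0, -0.06, 1, -0.05, -0.03, -0.04, 0, 0, -0.1, 1, -0.05, -0.03, -0.04, 0, 0, -0.1]

```text
time_s: 7.65
ee_pos: [0.4755, 0.1905, 0.0625]
eef_rot: [3.14, 0.0, 1.176]
force: [-0.5, -1.0, 6.6]
grip_width: 0.0161
```

carry_out:
  commands: [1, 0, 0, -0.04, 0, 0, -0.03, 1, 0, 0, -0.04, 0, 0, -0.06, 1, 0, 0, -0.04, 0, 0, -0.1, 1, 0, 0, -0.04, 0, 0, -0.1]

```text
time_s: 7.98
ee_pos: [0.4755, 0.1904, 0.0624]
eef_rot: [3.14, 0.0, 1.073]
force: [-1.3, -1.2, 7.4]
grip_width: 0.0156
```

carry_out:
  commands: [1, -0.03, -0.02, -0.04, 0, 0, -0.03, 1, -0.03, -0.02, -0.04, 0, 0, -0.06, 1, -0.03, -0.02, -0.04, 0, 0, -0.1, 1, -0.03, -0.02, -0.04, 0, 0, -0.1]

```text
time_s: 8.32
ee_pos: [0.4753, 0.1903, 0.0621]
eef_rot: [3.14, 0.0, 0.971]
force: [0.6, -0.8, 2.3]
grip_width: 0.0157
```

The vertical force dropped from 7.4 to 2.3 N, which suggests a gap. I'll ease down a little to confirm.

carry_out:
  commands: [1, 0, 0, -0.05, 0, 0, 0, 1, 0, 0, -0.1, 0, 0, 0, 1, 0, 0, -0.12, 0, 0, 0]

```text
time_s: 8.57
ee_pos: [0.4753, 0.1903, 0.0607]
eef_rot: [3.14, 0.0, 0.972]
force: [1.2, -0.2, 1.7]
grip_width: 0.0158
```

carry_out:
  commands: [1, 0, 0, -0.06, 0, 0, 0, 1, 0, 0, -0.12, 0, 0, 0, 1, 0, 0, -0.18, 0, 0, 0, 1, 0, 0, -0.24, 0, 0, 0, 1, 0, 0, -0.3, 0, 0, 0, 1, 0, 0, -0.3, 0, 0, 0]

```text
time_s: 9.07
ee_pos: [0.4753, 0.1903, 0.0576]
eef_rot: [3.14, 0.0, 0.972]
force: [1.5, 0.9, -0.8]
grip_width: 0.0159
```

carry_out:
  commands: [1, 0, 0, -0.06, 0, 0, 0, 1, 0, 0, -0.12, 0, 0, 0, 1, 0, 0, -0.16, 0, 0, 0, 1, 0, 0, -0.2, 0, 0, 0, 1, 0, 0, -0.2, 0, 0, 0]

```text
time_s: 9.48
ee_pos: [0.4755, 0.1903, 0.0562]
eef_rot: [3.139, -0.0, 0.972]
force: [-2.2, -0.8, 9.0]
grip_width: 0.0158
```

Knob home: 12.1 mm of travel, then 9 N at the bottom. Now I'll turn it clockwise with a firmer grip.

carry_out:
  commands: [1, 0, 0, -0.02, 0, 0, 0, 1, 0, 0, -0.02, 0, 0, -0.05, 1, 0, 0, -0.02, 0, 0, -0.1, 1, 0, 0, -0.02, 0, 0, -0.15, 1, 0, 0, -0.02, 0, 0, -0.2, 1, 0, 0, -0.02, 0, 0, -0.25, 1, 0, 0, -0.02, 0, 0, -0.3, 1, 0, 0, -0.02, 0, 0, -0.35, 1, 0, 0, -0.02, 0, 0, -0.4, 1, 0, 0, -0.02, 0, 0, -0.45, 1, 0, 0, -0.02, 0, 0, -0.5, 1, 0, 0, -0.02, 0, 0, -0.5]
  force: 50

```text
time_s: 10.48
ee_pos: [0.4751, 0.19, 0.0562]
eef_rot: [3.139, 0.001, 0.469]
force: [-4.6, -3.1, 8.3]
grip_width: 0.0155
```

```bash
python3 - <<'E'
from ang import *
for c in ['side','top']:print(c,lug(cloud(c,viewer.camera(c)[1])))
o=ctrl.get_obs();print(o['moment'],o['force'],o['eef_rot'],o['ee_pos'],o['qpos'][5])
E
```

```text
side ('lug', (np.int64(66), array([-53.8, -28.3]), np.float64(-152.2)), 'post', (np.int64(30), array([-62.4,   6.7]), np.float64(173.9)))
top ('lug', (np.int64(8), array([-53.6, -16. ]), np.float64(-163.4)), 'post', (np.int64(24), array([-61.4,   6.9]), np.float64(173.5)))
[-0.69943924  1.0635943   0.09405077] [-4.24939332 -3.89148854  7.68916784] [3.13921530e+00 8.50910519e-04 4.72139191e-01] [0.47508133 0.18998638 0.05620371] -0.16040368610317293
```

carry_out:
  commands: [1, -0.05, -0.04, -0.03, 0, 0, -0.05, 1, -0.05, -0.04, -0.03, 0, 0, -0.1, 1, -0.05, -0.04, -0.03, 0, 0, -0.15, 1, -0.05, -0.04, -0.03, 0, 0, -0.2, 1, -0.05, -0.04, -0.03, 0, 0, -0.25, 1, -0.05, -0.04, -0.03, 0, 0, -0.3, 1, -0.05, -0.04, -0.03, 0, 0, -0.3]

```text
time_s: 11.17
ee_pos: [0.4746, 0.1897, 0.0562]
eef_rot: [3.139, 0.001, 0.169]
force: [-0.6, -0.5, 6.3]
grip_width: 0.0159
```

```bash
python3 - <<'E'
from ang import *
for c in ['side','top']:print(c,lug(cloud(c,viewer.camera(c)[1])))
o=ctrl.get_obs();print(o['moment'],o['force'],o['eef_rot'],o['ee_pos'],o['qpos'][5])
E
```

```text
side ('lug', (np.int64(65), array([-60.6, -13.8]), np.float64(-167.2)), 'post', (np.int64(31), array([-62.4,   6.8]), np.float64(173.8)))
top ('lug', (np.int64(17), array([-64., -13.]), np.float64(-168.5)), 'post', (np.int64(21), array([-61.7,   6.4]), np.float64(174.1)))
[-0.05578958  0.44014312  0.07813977] [-1.26116672 -0.98603134  7.07992481] [3.13943040e+00 7.12501924e-04 1.72090059e-01] [0.47456776 0.18970904 0.05618516] 0.1389207155169084
```

carry_out:
  commands: [1, -0.02, -0.01, -0.03, 0, 0, -0.04, 1, -0.02, -0.01, -0.03, 0, 0, -0.08, 1, -0.02, -0.01, -0.03, 0, 0, -0.12, 1, -0.02, -0.01, -0.03, 0, 0, -0.16, 1, -0.02, -0.01, -0.03, 0, 0, -0.2, 1, -0.02, -0.01, -0.03, 0, 0, -0.2]

```text
time_s: 11.77
ee_pos: [0.4744, 0.1897, 0.0562]
eef_rot: [3.139, 0.001, -0.03]
force: [-2.7, -1.2, 5.6]
grip_width: 0.0158
```

```bash
python3 - <<'E'
from ang import *
for c in ['side','top']:print(c,lug(cloud(c,viewer.camera(c)[1])))
o=ctrl.get_obs();print(o['moment'],o['force'],o['eef_rot'],o['ee_pos'],o['qpos'][5])
E
```

```text
side ('lug', (np.int64(59), array([-62.5,  -4.5]), np.float64(-175.9)), 'post', (np.int64(30), array([-62.2,   6.9]), np.float64(173.7)))
top ('lug', (np.int64(32), array([-63.3,  -5.9]), np.float64(-174.7)), 'post', (np.int64(19), array([-62.3,   6.8]), np.float64(173.7)))
[-0.08228941  0.53271038  0.43967784] [-1.16095993 -1.15722393  6.13583255] [ 3.13943138e+00  5.68540912e-04 -2.73522483e-02] [0.47434314 0.1897194  0.05622155] 0.3382910815222721
```

Torque rose to 0.44 N m and the lug is at about −175°, which is the contact angle. I'll turn a little further to confirm the stop.

carry_out:
  commands: [1, -0.02, -0.01, -0.03, 0, 0, -0.04, 1, -0.02, -0.01, -0.03, 0, 0, -0.08, 1, -0.02, -0.01, -0.03, 0, 0, -0.08]

```text
time_s: 12.12
ee_pos: [0.4742, 0.1897, 0.0562]
eef_rot: [3.14, 0.0, -0.109]
force: [-0.8, -0.7, 5.3]
grip_width: 0.0153
```

```bash
python3 - <<'E'
from ang import *
for c in ['side','top']:print(c,lug(cloud(c,viewer.camera(c)[1])))
o=ctrl.get_obs();print(o['moment'],o['force'],o['eef_rot'],o['ee_pos'])
E
```

```text
side ('lug', (np.int64(62), array([-62.4,  -4.4]), np.float64(-176.0)), 'post', (np.int64(29), array([-62.5,   6.7]), np.float64(173.9)))
top ('lug', (np.int64(35), array([-63.3,  -5.5]), np.float64(-175.0)), 'post', (np.int64(21), array([-62.2,   7.1]), np.float64(173.5)))
[-0.07263291  0.36202575  0.49996548] [-0.38523631 -0.42893749  5.12332049] [ 3.13954198e+00  2.53554636e-04 -1.06830446e-01] [0.4742069  0.18972382 0.05619396]
```

carry_out:
  commands: [0, 0, 0, 0, 0, 0, 0, 0, 0, 0, 0, 0, 0, 0, 0, 0, 0, 0, 0, 0, 0, 0, 0, 0, 0, 0, 0, 0, 0, 0, 0, 0, 0, 0, 0, 0, 0, 0, 0, 0, 0, 0, 0, 0, 0, 0, 0, 0, 0]

```text
time_s: 12.8
ee_pos: [0.4742, 0.1897, 0.0561]
eef_rot: [3.139, 0.0, -0.107]
force: [1.0, 0.5, 0.5]
grip_width: 0.0469
```

carry_out:
  commands: [0, 0, 0, 1, 0, 0, 0, 0, 0, 0, 3, 0, 0, 0, 0, 0, 0, 6, 0, 0, 0, 0, 0, 0, 9, 0, 0, 0, 0, 0, 0, 12, 0, 0, 0, 0, 0, 0, 15, 0, 0, 0, 0, -3, 7, 15, 0, 0, 0, 0, -5, 10, 15, 0, 0, 0, 0, -7, 13, 15, 0, 0, 0, 0, -9, 16, 15, 0, 0, 0, 0, -9, 16, 15, 0, 0, 0, 0, -9, 16, 15, 0, 0, 0]

```text
time_s: 13.8
ee_pos: [0.3822, 0.3522, 0.2069]
eef_rot: [3.14, 0.0, -0.103]
force: [0.3, -0.0, -0.3]
grip_width: 0.0474
```

```bash
python3 - <<'E'
from ang import *
P={}
for c in ['side','top']:
    P[c],d=viewer.camera(c);W=cloud(c,d);print(c,lug(W))
    q=W[(np.hypot(W[...,0]-.473,W[...,1]-.1897)<.03)&(W[...,2]>.11)&(W[...,2]<.15)];k=W[(np.hypot(W[...,0]-.473,W[...,1]-.1897)<.035)&(W[...,2]>.08)&(W[...,2]<.093)]
    t=q[q[:,2]>np.percentile(q[:,2],40)];print('knob top z',np.median(t[:,2]),len(q),'skirt',np.median(k[:,2]),len(k))
a=cv2.resize(P['side'][190:330,245:385],(400,400),interpolation=2);b=cv2.resize(P['top'][165:265,270:370],(400,400),interpolation=2)
cv2.imwrite('pics/c5.png',np.hstack([a,b]));print(ctrl.get_obs()['ee_pos'])
E
```

```text
side ('lug', (np.int64(61), array([-62. ,  -4.8]), np.float64(-175.5)), 'post', (np.int64(28), array([-62.4,   6.9]), np.float64(173.7)))
knob top z 0.12132373340867336 290 skirt 0.0885692640758766 589
top ('lug', None, 'post', None)
knob top z 0.12264080266157022 158 skirt 0.08883817876303583 249
[0.38409581 0.34972755 0.2066963 ]
```

View pics/c5.png

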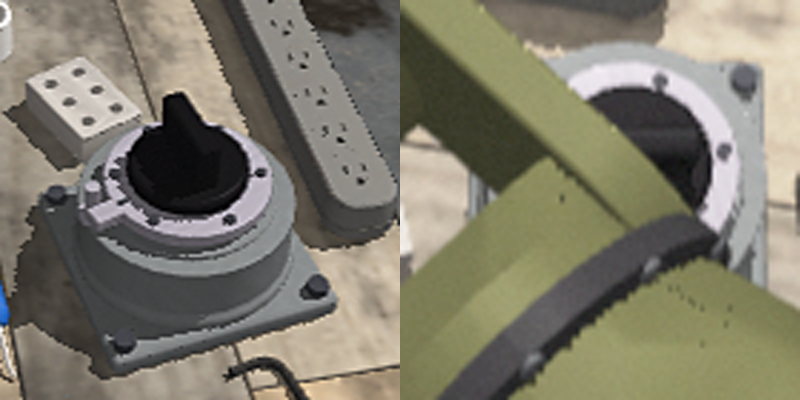

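The lug at about (98,217) rests against the post at (92,190). The knob top is at 0.1215 m, against 0.121 for fully home. I'll hand in.

```bash
python3 -c "
from station import ticket;print(ticket.hand_in())"
```

```text
the job is handed in; nothing more can be done
None
```

The gear head is in gear with its lug against the stop post, the knob fully down and the gripper clear of it. I handed it in at about 14 s. No verdict was reported.

- **Meshing:** I gripped the knob bar and eased it down with about 7 N on the teeth, 9.6 N at most in the readings. Turning it about 29° clockwise found a gap. I swept it in one direction only, rather than rocking it back and forth. The knob then went home with 12.1 mm of travel.
- **Turning:** I turned the flange clockwise until the torque rose to about 0.5 N m. The lug stayed put when I turned a little further.

**Last checks:**
- **Knob height:** the top of the knob is at z = 0.121 to 0.123 m; fully home is 0.121 m.
- **Lug:** it is at −175.5° and the post at 173.7°, which is contact within measuring error. Only the side camera could see this at the end, because the arm hid the lug from the top camera.
- **Other items:** I saw no contact with the other things on the bench. I did not measure their positions again at the end.

**One disagreement:** the reported tool height was about 40 mm lower than the cameras showed. My first attempt to grip therefore closed on air above the knob, touching nothing. After that I set the gripping height from the camera depth.

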